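# Hang a louvred shutter on its two pins and shut it

### The job

Lift the small louvred shutter out of its slotted stand and hang it, right way up, on the frame: lower both hinge knuckles together onto the two upright pins until they are fully home, gently, without dropping it or slamming it. Leave the shutter hanging there shut, lying against the stop strip of the frame, and do not knock the other things on the bench about.

Things in the scene. Friction and masses are not known exactly. Their poses are not given: they have to be found in the camera images.
- leaf: The shutter: pale raw wood with slats, 140 wide (x), 18 thick (y), 160 high (z), 0.22 to 0.42 kg. Origin: centre of its underside. Can be pinched from above across its 18 thick, 40 deep top rail. Its +x edge carries two dark steel knuckles (upright tubes, 28 outside, 14 bore, 22 tall) on one axis at x = 88, y = 0. Starts upright in the stand. Both faces alike.
- knuckle_low (a point): Centre of the lower mouth of the lower knuckle: (88, 0, 20) mm in the leaf's frame. Axes as the leaf.
- knuckle_top (a point): Centre of the lower mouth of the upper knuckle: (88, 0, 120) mm in the leaf's frame. Axes as the leaf.
- leaf_top (a point): Middle of the leaf's top edge: (0, 0, 160) mm in the leaf's frame, above its centre of mass to within 25 mm.
- frame: Shutter frame, darker wood, fixed. Origin on the bench, y along the sill, z up, -x its open side (towards the robot). Sill 90 x 270, 18 high; two posts 40 x 34, tops at z = 190, no head rail: hinge post, inner face y = 112; closing post, inner face y = -80. The shut leaf stands between them in the plane x = 0, knuckles at +y, underside at z = 32; it opens by its free edge moving to -x.
- pin_low (a point): Foot of the lower steel pin, (0, 88, 52) in the frame, on top of the steel bracket where the lower knuckle comes to rest. The pin rises 24, diameter 10, its last 10 tapering to diameter 4. The bracket is 22 wide, 8 thick, and reaches from the hinge post to 11 past the pin's axis.
- pin_top (a point): Foot of the upper pin, like the lower one and exactly 100 above it: (0, 88, 152) in the frame. The lower knuckle must come in from the side, above its own pin and below the upper bracket, then both go down together.
- stop (a point): Point on the stop strip's face, (12, -66, 110) in the frame; the face is the plane x = 12, y from -52 to -80. The shut leaf's free edge lies against it, the leaf's x then along the frame's +y within 3 degrees. The hung leaf swings with slight friction and stays where it is left.
- stand: Plywood stand, fixed, base 130 x 110. A slot along its x, 23 wide, between two cheeks 100 long that rise to 52 above the bench, holds the leaf (leaf's x along the stand's x) on its floor 12 above the bench. Origin on the bench under the slot's middle.
- tin: Bystander: red open tin, diameter 110, 130 high; origin at the centre of its underside.
- sanding_block: Bystander: grey sanding block 115 x 64, 38 high; origin at the centre of its underside.
- screwdriver: Bystander: screwdriver with an orange handle, 200 long, lying along its x, under 35 high; origin on the bench under its middle.
- offcut: Bystander: flat wood offcut 60 x 160, 28 high; origin at the centre of its underside.
- filler_jar: Bystander: white jar, diameter 76, 90 high; origin at the centre of its underside.
- rosette: Bystander: turned wooden disc, diameter 100, 26 high; origin at the centre of its underside.
- sealant_tube: Bystander: black tube 230 long with its nozzle, 50 in diameter, lying along its x; origin on the bench under it.

How it is judged:
By the outcome, as a careful person would: the job done as asked, in the order asked, and still so for the second after the job is handed in, with the robot touching nothing.
It also fails if it takes over 72 s, if anything falls off the work surface, if the arm or the gripper's body presses on something with over 40 N, if the wrist force passes 120 N, or if a joint passes its speed limit or range.

### The arm

A 6-joint arm with a two-finger parallel gripper is mounted at the origin on the work surface. World frame = base frame: x ahead of the robot, y to its left, z up, the work surface at z = 0. Lengths are in m, angles in rad, forces in N, time in s.
With the tool pointing down it reaches from about 0.3 to 0.775 m from the base axis. Payload 14.6 kg.
Tool frame: the origin (TCP) lies midway between the tips of the shut fingers; the grasp point (between the pads) lies 19 mm behind it; z points along the fingers, y is the line along which they close (so a half turn about z gives the same grasp; the last joint's range is limited). The gripper opens to 94 mm and grips with 3 to 60 N. Pads are 16 mm wide; open, the fingers measure 119 mm over their backs; the gripper's body (75 mm by 177 mm) begins 78 mm behind the grasp point.
Start: joints at [-1.358, 0.3, 1.521, -0, 1.321, -0.067], TCP at [0.152, -0.529, 0.205] pointing down, gripper open.
Joint ranges: [-3.03, 3.03], [-0.79, 2.21], [0.23, 2.52], [-1.04, 4.18], [0, 3.07], [-2.55, 2.55]. Speed limits (rad/s): [2.22, 2.22, 2.57, 3.14, 3.14, 3.14].

### API

Orientations are given as a rotation vector (axis times angle).
In Python, from plant import manip gives the robot as it stands.
- The arm moves only by the tool arm_command, never from a script. Its argument "deltas" is a list of rows, each an object with "offset": the shift along the tool's x, y, z in cm, a list of three; "turn": the turn, a rotation vector about the tool's x, y, z in degrees, a list of three; "claw": the closure, from -1 (fully open) to 1 (shut), so that 0 is half open. In form: [{"offset": [tx, ty, tz], "turn": [rx, ry, rz], "claw": claw}, ...]. A call has 1 to 20 rows; each row is the pose to reach, as a shift and turn from the pose commanded when the call began, along the tool's axes at that moment; what a row does not reach only later rows make up. A row lasts 1/10 s, in which the tool goes at most 50 mm and 8.59 degrees, less where a joint would pass 70% of its speed; a pose out of reach is approached as far as the arm can. A call with a gripper value outside its range is refused whole. The fingers move at their own pace and stop on an object; the grip force is fixed at half the most. Time passes only in rows, so rows that repeat a pose let the fingers close. It gives the time, the measured TCP pose, the force, the opening and the grip force at its end, in the units of the state.
- manip.get_state(): the state, without advancing time (a new reading comes with each control period).
- manip.get_image(name): name is "side" or "top"; returns the picture (420x560x3 uint8, blue, green, red); there is no depth.
- manip.camera_info(name): a dict with "fx", "fy", "cx", "cy" (pixels), "world_to_cam" (4x4, takes a point from world to camera coordinates). Camera axes: x right, y up, looking along -z (the intrinsics and any distortion apply to the point x, -y, -z); pixel columns grow to the right and rows downward; lengths in m; the calibration is good to about 2 mm. A picture is of the moment at which its call begins. camera_info takes no time and is no camera call.
- manip.close_job(): hands the job in; it is judged then, once.
Trained networks look in the newest picture that a camera, given by its name, has taken for a name from the list of things; names that differ only in an ending like _2 or _b are one class to them, and where a whole thing is asked for, a point or a joint stands for the part that bears it (a point fixed in the world has none). Each returns a list of dicts, best first, with "p" (0 to 1); they miss things now and then, are a little off and sometimes report something else, mostly with a low value. They report only what shows in the picture. A call takes as long as a camera call.
- manip.silhouettes(thing, camera): "region" (420x560 bool, what is visible of it) and "position" ([row, column] in pixels, amid what is visible of it).
The state is a dict: "time_s": time; "qpos": joint angles; "joint_vel": joint speeds; "joint_torque": joint torques, N m; "eef_pos": TCP position; "eef_rot": TCP orientation; "ft_force": force on the tool from outside, world axes, zero at the start; "wrist_torque": the same for the moment, N m; "finger_gap": finger opening in m; "grip_force": force on a finger pad.
Only numpy, scipy, OpenCV 4.12 (cv2) and the standard library are available. Lean on these libraries where they do the work, as an engineer would, in place of code of your own. Each camera call takes 0.05 s, during which the arm holds its last target. There are 200 camera calls.

## Working session

There is one attempt and no reset: what is moved stays moved. The work goes in short steps, Python scripts to look and compute and a tool call to move; the robot and the scene stay as the last step left them, time stands still between calls to the robot, and variables do not carry over. Pictures are saved under pics/ and viewed, at most 10 in all, crops included, and the job is handed in when it is done.

Besides the shell and the picture viewer there is one more tool, called after "Call:" as name(argument=value, ...) on one line, values as JSON. arm_command: Moves the arm, as the interface text tells. Its arguments: {"type":"object","properties":{"deltas":{"type":"array","items":{"type":"object","properties":{"offset":{"type":"array","items":{"type":"number"}},"turn":{"type":"array","items":{"type":"number"}},"claw":{"type":"number"}}}}},"required":["deltas"]}

```bash
ls; mkdir -p pics
python3 - <<'E'
from plant import manip
import cv2,numpy as np
np.set_printoptions(precision=4,suppress=True)
s=manip.get_state();print(s)
for c in("side","top"):
    cv2.imwrite(f"pics/{c}0.png",manip.get_image(c));i=manip.camera_info(c);print(i)
    for t in("leaf","frame","stand"):
        for d in manip.silhouettes(t,c)[:2]:
            r=np.argwhere(d["region"]);print(c,t,round(d["p"],2),d["position"],r.min(0),r.max(0))
E
```

```text
pics
{'time_s': 0.0, 'qpos': array([-1.3576,  0.3005,  1.5216, -0.    ,  1.3207, -0.0666]), 'joint_vel': array([ 0.0004, -0.0005,  0.0001,  0.0011,  0.0012,  0.0011]), 'joint_torque': array([  0.0002, -53.1802, -35.2738,   0.0708,   0.0244,  -0.0001]), 'eef_pos': array([ 0.1518, -0.5284,  0.2049]), 'eef_rot': array([-3.1098, -0.4379,  0.0002]), 'ft_force': array([ 0.0782, -0.5641, -0.5637]), 'wrist_torque': array([-0.0029, -0.0449,  0.008 ]), 'grip_force': 0.0, 'finger_gap': 0.09410020469673594}
{'fx': 522.4580924957514, 'fy': 522.4580924957514, 'cx': 274.34875571905025, 'cy': 209.66424601477357, 'world_to_cam': array([[-0.9608, -0.2771, -0.0067,  0.5989],
       [ 0.2083, -0.7377,  0.6422, -0.2051],
       [-0.1829,  0.6156,  0.7665, -1.3661],
       [ 0.    ,  0.    ,  0.    ,  1.    ]])}
side leaf 0.78 [276.1, 283.3] [255 244] [297 315]
side leaf 0.57 [247.7, 349.7] [237 326] [264 370]
side frame 0.91 [179.4, 307.5] [113 292] [221 324]
side stand 0.9 [303.5, 283.2] [290 258] [316 309]
{'fx': 381.0899695648735, 'fy': 381.0899695648735, 'cx': 277.97943690974233, 'cy': 204.75343585200665, 'world_to_cam': array([[ 0.0226, -0.9997,  0.0017, -0.0183],
       [ 0.9885,  0.0226,  0.1493, -0.6185],
       [-0.1493, -0.0017,  0.9888, -1.0722],
       [ 0.    ,  0.    ,  0.    ,  1.    ]])}
top leaf 0.96 [222.8, 208.5] [190 197] [254 222]
top frame 0.91 [218.9, 348.9] [202 299] [244 408]
top stand 0.9 [227.4, 222.7] [206 195] [254 237]
```

View pics/side0.png

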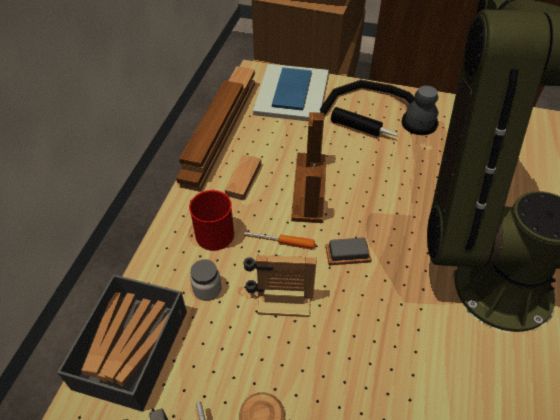

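View pics/top0.png

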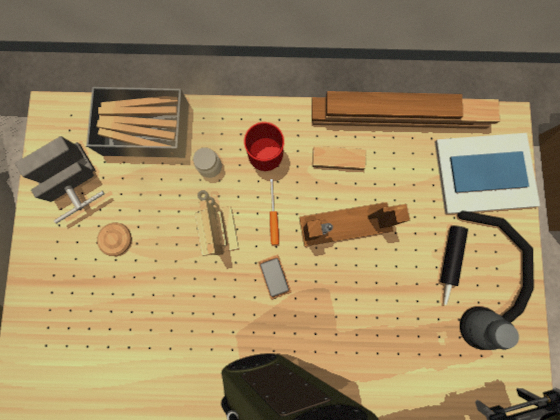

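The side view shows the leaf in its stand at (285,275), knuckles left (+x), and the frame at (310,175). The top view shows the leaf top edge at about (207,225) with the knuckle at (203,196), and the frame from (303,230) to (408,215) with its bracket near (328,229). I'm enlarging these for corner picks.

Run:
```python
import cv2,numpy as np
def crop(n,c0,r0,w,h,s):
    m=cv2.resize(cv2.imread(f"pics/{n}0.png")[r0:r0+h,c0:c0+w],None,fx=s,fy=s,interpolation=cv2.INTER_CUBIC)
    for c in range(-c0%10,w,10):
        cv2.line(m,(c*s,0),(c*s,h*s),(255,255,0),1) if (c+c0)%50==0 else cv2.line(m,(c*s,0),(c*s,8),(255,255,0),1)
        cv2.putText(m,str(c+c0),(c*s+1,18),0,.35,(255,255,0),1)
    for r in range(-r0%10,h,10):
        cv2.line(m,(0,r*s),(8,r*s),(255,255,0),1);cv2.putText(m,str(r+r0),(9,r*s+4),0,.35,(255,255,0),1)
    return m
def put(L,name):
    W=np.zeros((600,800,3),np.uint8)
    for m,x,y in L: W[y:y+m.shape[0],x:x+m.shape[1]]=m
    cv2.imwrite(name,W)
put([(crop("side",240,245,90,80,6),0,0),(crop("side",285,105,50,120,5),545,0)],"pics/s1.png")
put([(crop("top",293,195,120,55,6),0,0),(crop("top",190,185,55,44,6),0,335),(crop("top",190,222,55,44,6),400,335)],"pics/t1.png")
```

```text
(no output)
```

View pics/s1.png

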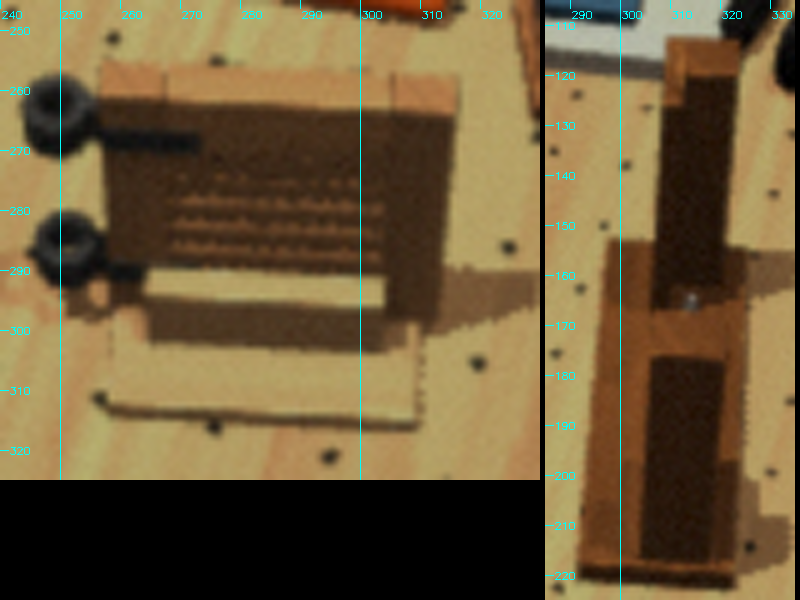

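View pics/t1.png

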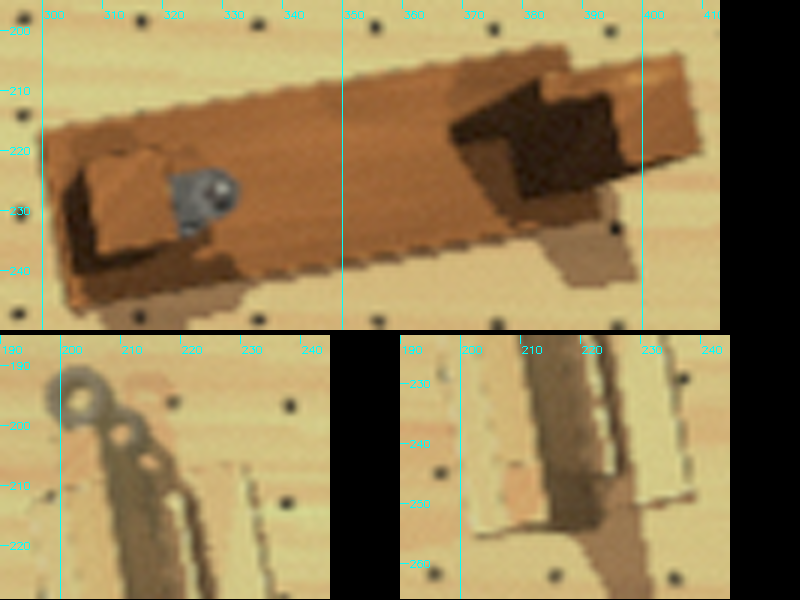

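The leaf's top edge, knuckle ring at top-view (203,195.5), frame post tops and sill corners are all readable. I'll fit planar poses to the picked points.

```bash
cat > h.py <<'E'
import numpy as np,cv2
from plant import manip
from scipy.optimize import least_squares
np.set_printoptions(precision=4,suppress=True,linewidth=150)
I={c:manip.camera_info(c) for c in("side","top")}
def proj(c,P):
    i=I[c];P=np.atleast_2d(P);q=P@i["world_to_cam"][:3,:3].T+i["world_to_cam"][:3,3]
    return np.c_[i["cx"]+i["fx"]*q[:,0]/-q[:,2], i["cy"]-i["fy"]*q[:,1]/-q[:,2]]
def Rz(a): return np.array([[np.cos(a),-np.sin(a),0],[np.sin(a),np.cos(a),0],[0,0,1]])
def T(p,P,z=0): return np.atleast_2d(P)@Rz(p[2]).T+[p[0],p[1],z]
def fit(obs,p0,z):
    # obs: (cam,(model mm),(col,row))
    f=lambda p:np.concatenate([proj(c,T(p,np.array(m)/1000,z))[0]-o for c,m,o in obs])
    r=least_squares(f,p0,loss="soft_l1",f_scale=.7)
    return r.x,f(r.x).reshape(-1,2)
E
cat > fit1.py <<'E'
from h import *
leaf=[("side",(70,9,160),(257.2,261.3)),("side",(-70,9,160),(316.2,264.2)),("side",(70,-9,160),(256.3,256)),("side",(-70,-9,160),(316.5,257.5)),
("top",(88,0,142),(203,195.5)),("top",(-70,9,160),(207.5,253.3)),("top",(-70,-9,160),(213.8,253))]
fr=[("top",(20,146,190),(307.2,222.5)),("top",(20,112,190),(320.5,220)),("top",(-20,112,190),(322.7,235)),("top",(-20,146,190),(309.3,237.5)),
("top",(20,-114,190),(406.7,204.2)),("top",(-20,-114,190),(409.7,220)),("top",(-20,-80,190),(397.2,222.5)),
("top",(45,151,18),(300,217)),("top",(-45,151,18),(306.3,248)),("top",(0,88,176),(329.6,226.8)),
("side",(20,-114,190),(309.4,113)),("side",(-20,-114,190),(324,113)),("side",(-20,-80,190),(323.6,120)),("side",(20,146,190),(306,176.4)),("side",(-20,146,190),(320.8,176.4)),
("side",(45,151,18),(292.4,217.6)),("side",(-45,151,18),(323.4,219.4))]
for n,o,p0,z in(("leaf",leaf,[.6,.17,0],.012),("frame",fr,[.6,-.2,.15],0)):
    p,r=fit(o,p0,z);print(n,p,np.degrees(p[2]));
    for a,b in zip(o,r):print(a[0],a[1],b)
E
python3 fit1.py
```

```text
leaf [0.5395 0.1813 0.2266] 12.983504583416025
side (70, 9, 160) [-0.5476 -0.0505]
side (-70, 9, 160) [ 0.591  -0.4686]
side (70, -9, 160) [ 0.9326 -1.0887]
side (-70, -9, 160) [ 0.3072 -0.1592]
top (88, 0, 142) [-2.0796 -0.9642]
top (-70, 9, 160) [-0.7358  0.4123]
top (-70, -9, 160) [-0.0904 -0.7272]
frame [ 0.565 -0.225  0.189] 10.827039635410646
top (20, 146, 190) [-0.6803 -1.5897]
top (20, 112, 190) [-0.8098 -1.2928]
top (-20, 112, 190) [-0.1316 -0.7613]
top (-20, 146, 190) [ 0.02   -1.0302]
top (20, -114, 190) [-0.08   -0.0344]
top (-20, -114, 190) [ 0.3081 -0.4866]
top (-20, -80, 190) [-0.2777 -0.7829]
top (45, 151, 18) [-0.9484  2.159 ]
top (-45, 151, 18) [-1.9643  0.9857]
top (0, 88, 176) [ 0.0842 -1.3847]
side (20, -114, 190) [ 1.556  -1.6071]
side (-20, -114, 190) [ 0.5835 -0.8722]
side (-20, -80, 190) [ 0.6278 -0.3023]
side (20, 146, 190) [ 0.3027 -1.2164]
side (-20, 146, 190) [ 0.7767 -0.2727]
side (45, 151, 18) [ 2.7064 -0.2127]
side (-45, 151, 18) [3.1088 0.0929]
```

```bash
sed -i 's/^for n,o/fr=[a for a in fr if a[1][2]!=18]\nleaf,fr=[[(c,m,(o[0]-.42,o[1]-.42)) for c,m,o in L] for L in(leaf,fr)]\nfor n,o/' fit1.py
cat >> fit1.py <<'E'
# yaw check: silhouette of leaf in top view
d=manip.silhouettes("leaf","top")[0];r=d["region"]
c,s,a=cv2.minAreaRect(np.argwhere(r)[:,::-1].astype(np.float32));print("rect",c,s,a)
lp,_=fit(leaf,[.6,.17,0],.012)
box=np.array([[x,y,z] for x in(-70,70) for y in(-9,9) for z in(40,160)])
cyl=[np.array([[88+14*np.cos(t),14*np.sin(t),z] for t in np.linspace(0,6.28,20) for z in(a,a+22)]) for a in(20,120)]
def mask(cam,p,z):
    m=np.zeros((420*4,560*4),np.uint8)
    for P in[box]+cyl: cv2.fillConvexPoly(m,cv2.convexHull((proj(cam,T(p,P/1000,z))*4+1.5).astype(np.int32)),1)
    return m.reshape(420,4,560,4).mean((1,3))
from scipy.optimize import minimize
rs=manip.silhouettes("leaf","side")[0]["region"]
def cost(q):
    p=[q[0]/1000,q[1]/1000,q[2]/100];e=[]
    for cam,R in(("top",r),("side",rs)):
        m=mask(cam,p,.012);e.append(1-np.minimum(m,R).sum()/np.maximum(m,R).sum())
    return sum(e)
q=minimize(cost,[lp[0]*1000,lp[1]*1000,lp[2]*100],method="Nelder-Mead",options=dict(initial_simplex=np.array([lp*[1000,1000,100]]*4)+np.vstack([np.zeros(3),np.eye(3)*5])))
print("iou fit",q.x,q.fun,cost(lp*[1000,1000,100]))
E
python3 fit1.py
```

```text
leaf [0.5407 0.181  0.2205] 12.631956601818784
side (70, 9, 160) [-0.5949 -0.0039]
side (-70, 9, 160) [ 0.5056 -0.1174]
side (70, -9, 160) [ 0.9362 -1.0331]
side (-70, -9, 160) [0.2738 0.1953]
top (88, 0, 142) [-1.3233 -1.0305]
top (-70, 9, 160) [-0.3446  0.3685]
top (-70, -9, 160) [ 0.3071 -0.7278]
frame [ 0.5651 -0.224   0.1996] 11.43657839651086
top (20, 146, 190) [-0.6498 -0.6015]
top (20, 112, 190) [-0.8025 -0.4452]
top (-20, 112, 190) [0.0391 0.0628]
top (-20, 146, 190) [ 0.2146 -0.0639]
top (20, -114, 190) [-0.2627 -0.1079]
top (-20, -114, 190) [ 0.2846 -0.5946]
top (-20, -80, 190) [-0.2682 -0.7521]
top (0, 88, 176) [ 0.1603 -0.6527]
side (20, -114, 190) [ 1.4447 -0.942 ]
side (-20, -114, 190) [ 0.4811 -0.2999]
side (-20, -80, 190) [0.6431 0.2808]
side (20, 146, 190) [ 1.1796 -0.4277]
side (-20, 146, 190) [1.6687 0.3996]
rect (208.92477416992188, 222.18301391601562) (66.11294555664062, 17.45113182067871) 80.34010314941406
iou fit [540.1873 180.5604  22.8346] 0.24465334787527626 0.2543281097021459
```

Call:
arm_command(deltas=[{"offset": [0, 0, -6], "turn": [0, 0, 0], "claw": -1}, {"offset": [0, 0, -6], "turn": [0, 0, 0], "claw": -1}])

```text
time_s: 0.7
eef_pos: [0.1521, -0.5297, 0.2701]
eef_rot: [3.105, 0.437, 0.001]
ft_force: [-0.0, 0.2, 0.4]
finger_gap: 0.0941
grip_force: 0.0
```

Call:
arm_command(deltas=[{"offset": [3, -3, 0], "turn": [0, 0, 0.2], "claw": -1}, {"offset": [6.3, -6.3, 0], "turn": [0, 0, 0.5], "claw": -1}, {"offset": [9.6, -9.6, 0], "turn": [0, 0, 1], "claw": -1}, {"offset": [12.9, -12.9, 0], "turn": [0, 0, 1], "claw": -1}, {"offset": [16.2, -16.2, 0], "turn": [0, 0, 1], "claw": -1}, {"offset": [19.5, -19.5, 0], "turn": [0, 0, 1], "claw": -1}, {"offset": [22.8, -22.8, 0], "turn": [0, 0, 2], "claw": -1}, {"offset": [26.1, -26.1, 0], "turn": [0, 0, 2], "claw": -1}, {"offset": [29.4, -29.4, 0], "turn": [0, 0, 2], "claw": -1}, {"offset": [32.7, -32.7, 0], "turn": [0, 0, 2], "claw": -1}, {"offset": [36, -36, 0], "turn": [0, 0, 2], "claw": -1}, {"offset": [39.3, -39.3, 0], "turn": [0, 0, 2], "claw": -1}, {"offset": [42.6, -42.6, 0], "turn": [0, 0, 3], "claw": -1}, {"offset": [45.9, -45.9, 0], "turn": [0, 0, 3], "claw": -1}, {"offset": [49.2, -49.2, 0], "turn": [0, 0, 3.7], "claw": -1}, {"offset": [52.5, -52.5, 0], "turn": [0, 0, 3.7], "claw": -1}, {"offset": [55.5, -55.5, 0], "turn": [0, 0, 3.7], "claw": -1}, {"offset": [57.7, -57.6, 0], "turn": [0, 0, 3.7], "claw": -1}, {"offset": [57.7, -57.6, 0], "turn": [0, 0, 3.7], "claw": -1}, {"offset": [57.7, -57.6, 0], "turn": [0, 0, 3.7], "claw": -1}])

```text
time_s: 2.7
eef_pos: [0.5473, 0.1845, 0.265]
eef_rot: [3.123, 0.339, -0.001]
ft_force: [-0.5, -0.3, -0.5]
finger_gap: 0.0939
grip_force: 0.0
```

Call:
arm_command(deltas=[{"offset": [0, 0.15, 3], "turn": [0, 0, 0], "claw": -1}, {"offset": [0, 0.15, 6], "turn": [0, 0, 0], "claw": -1}, {"offset": [0, 0.15, 8], "turn": [0, 0, 0], "claw": -0.5}, {"offset": [0, 0.15, 10], "turn": [0, 0, 0], "claw": -0.2}, {"offset": [0, 0.15, 11.5], "turn": [0, 0, 0], "claw": 0}, {"offset": [0, 0.15, 12.5], "turn": [0, 0, 0], "claw": 0}, {"offset": [0, 0.15, 12.8], "turn": [0, 0, 0], "claw": 0}, {"offset": [0, 0.15, 12.8], "turn": [0, 0, 0], "claw": 0}, {"offset": [0, 0.15, 12.8], "turn": [0, 0, 0], "claw": 0}])

```text
time_s: 3.6
eef_pos: [0.548, 0.1828, 0.1384]
eef_rot: [-3.123, -0.337, -0.002]
ft_force: [-0.8, 0.2, 0.5]
finger_gap: 0.0473
grip_force: 0.0
```

Run:
```python
from h import *
s=manip.get_state();print(s["eef_pos"],s["finger_gap"],s["ft_force"])
A=[cv2.resize(manip.get_image(c)[r:r+100,x:x+133],(400,300),interpolation=cv2.INTER_CUBIC) for c,x,r in(("side",210,215),("top",150,170))]
cv2.imwrite("pics/g1.png",np.hstack(A))
```

```text
[0.548  0.1828 0.1384] 0.04727868311805801 [-0.7987  0.1656  0.5085]
```

View pics/g1.png

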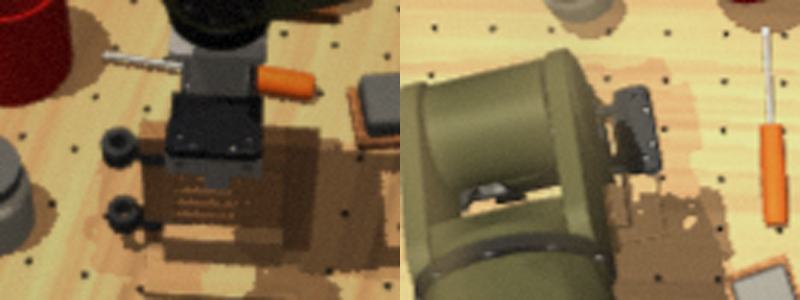

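The side crop shows the near finger in front of the slats near the leaf's middle, at crop (215,180). The leaf is still upright, and the top view is blocked by the arm. Now closing on it.

Call:
arm_command(deltas=[{"offset": [0, 0, 0], "turn": [0, 0, 0], "claw": 0.4}, {"offset": [0, 0, 0], "turn": [0, 0, 0], "claw": 0.6}, {"offset": [0, 0, 0], "turn": [0, 0, 0], "claw": 0.8}, {"offset": [0, 0, 0], "turn": [0, 0, 0], "claw": 1}, {"offset": [0, 0, 0], "turn": [0, 0, 0], "claw": 1}, {"offset": [0, 0, 0], "turn": [0, 0, 0], "claw": 1}, {"offset": [0, 0, 0], "turn": [0, 0, 0], "claw": 1}, {"offset": [0, 0, 0], "turn": [0, 0, 0], "claw": 1}])

```text
time_s: 4.5
eef_pos: [0.5477, 0.1829, 0.1375]
eef_rot: [-3.123, -0.337, -0.0]
ft_force: [-0.1, 0.4, 0.3]
finger_gap: 0.0179
grip_force: 30.0
```

Run:
```python
from h import *
s=manip.get_state();print({k:s[k] for k in("eef_pos","eef_rot","ft_force","wrist_torque","finger_gap","grip_force")})
```

```text
{'eef_pos': array([0.5477, 0.1829, 0.1375]), 'eef_rot': array([-3.1234, -0.3374, -0.0001]), 'ft_force': array([-0.0624,  0.4059,  0.2977]), 'wrist_torque': array([ 0.1115, -0.004 ,  0.0089]), 'finger_gap': 0.017872535816583168, 'grip_force': 29.99571204185486}
```

Call:
arm_command(deltas=[{"offset": [0, 0, -0.5], "turn": [0, 0, 0], "claw": 1}, {"offset": [0, 0, -1], "turn": [0, 0, 0], "claw": 1}, {"offset": [0, 0, -1.5], "turn": [0, 0, 0], "claw": 1}, {"offset": [0, 0, -2.2], "turn": [0, 0, 0], "claw": 1}, {"offset": [0, 0, -3], "turn": [0, 0, 0], "claw": 1}, {"offset": [0, 0, -4], "turn": [0, 0, 0], "claw": 1}, {"offset": [0, 0, -5], "turn": [0, 0, 0], "claw": 1}, {"offset": [0, 0, -6], "turn": [0, 0, 0], "claw": 1}, {"offset": [0, 0, -7], "turn": [0, 0, 0], "claw": 1}, {"offset": [0, 0, -7.5], "turn": [0, 0, 0], "claw": 1}, {"offset": [0, 0, -7.5], "turn": [0, 0, 0], "claw": 1}, {"offset": [0, 0, -7.5], "turn": [0, 0, 0], "claw": 1}])

```text
time_s: 5.7
eef_pos: [0.5476, 0.1828, 0.2121]
eef_rot: [3.123, 0.337, -0.001]
ft_force: [-0.1, 0.1, -2.1]
finger_gap: 0.0177
grip_force: 30.0
```

Run:
```python
from h import *
s=manip.get_state();print({k:s[k] for k in("time_s","eef_pos","eef_rot","ft_force","wrist_torque","finger_gap","grip_force")})
A=[cv2.resize(manip.get_image(c)[r:r+100,x:x+133],(800,600),interpolation=cv2.INTER_CUBIC) for c,x,r in(("side",210,200),)]
cv2.imwrite("pics/g2.png",np.hstack(A))
```

```text
{'time_s': 5.7, 'eef_pos': array([0.5476, 0.1828, 0.2121]), 'eef_rot': array([ 3.1233,  0.3374, -0.0008]), 'ft_force': array([-0.1237,  0.1369, -2.0591]), 'wrist_torque': array([ 0.0133, -0.0457,  0.0136]), 'finger_gap': 0.017668539125653, 'grip_force': 29.993297159671783}
```

View pics/g2.png

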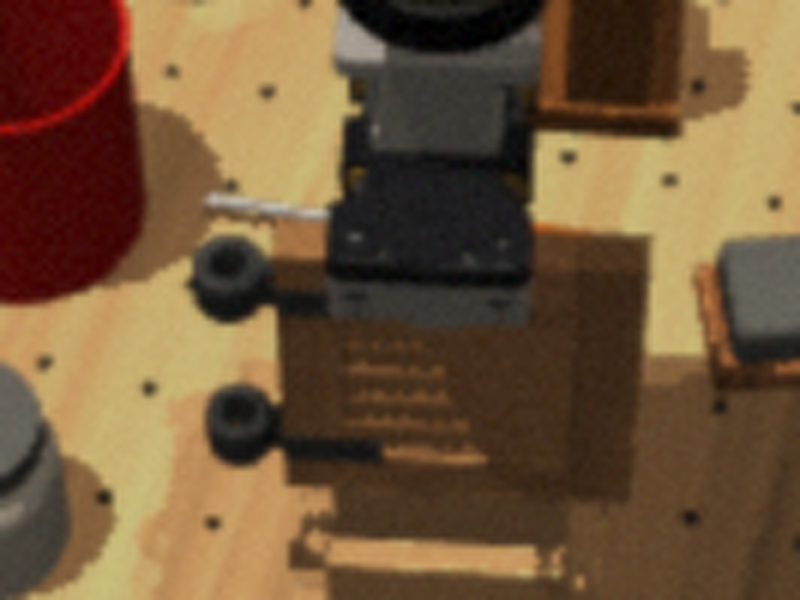

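The leaf is held level, bottom edge (285,485) to (630,500) as steep as before, and clear of the stand. I'm carrying it to in front of the frame while turning it 89°.

Call:
arm_command(deltas=[{"offset": [-0.8, 0.7, 0], "turn": [0, 0, -2], "claw": 1}, {"offset": [-2.3, 2, 0], "turn": [0, 0, -6], "claw": 1}, {"offset": [-4, 3.6, 0], "turn": [0, 0, -11], "claw": 1}, {"offset": [-5.8, 5.2, 0], "turn": [0, 0, -16], "claw": 1}, {"offset": [-7.6, 6.8, 0], "turn": [0, 0, -21], "claw": 1}, {"offset": [-9.4, 8.4, 0], "turn": [0, 0, -26], "claw": 1}, {"offset": [-11.2, 10, 0], "turn": [0, 0, -31], "claw": 1}, {"offset": [-13, 11.6, 0], "turn": [0, 0, -36], "claw": 1}, {"offset": [-14.6, 13.4, 0], "turn": [0, 0, -41], "claw": 1}, {"offset": [-15.6, 15.8, 0], "turn": [0, 0, -46], "claw": 1}, {"offset": [-16.4, 18.2, 0], "turn": [0, 0, -51], "claw": 1}, {"offset": [-17, 20.6, 0], "turn": [0, 0, -56], "claw": 1}, {"offset": [-17.6, 23, 0], "turn": [0, 0, -61], "claw": 1}, {"offset": [-18.2, 25.5, 0], "turn": [0, 0, -66], "claw": 1}, {"offset": [-18.6, 28, 0], "turn": [0, 0, -71], "claw": 1}, {"offset": [-18.6, 30.5, 0], "turn": [0, 0, -76], "claw": 1}, {"offset": [-18.2, 33, 0], "turn": [0, 0, -81], "claw": 1}, {"offset": [-17.5, 35.5, 0], "turn": [0, 0, -85], "claw": 1}, {"offset": [-16.7, 37.7, 0], "turn": [0, 0, -88], "claw": 1}, {"offset": [-16, 39.2, 0], "turn": [0, 0, -89], "claw": 1}])

```text
time_s: 7.75
eef_pos: [0.4753, -0.2355, 0.2118]
eef_rot: [-1.989, -2.43, 0.0]
ft_force: [0.8, 0.5, -2.9]
finger_gap: 0.0179
grip_force: 30.0
```

Call:
arm_command(deltas=[{"offset": [0, 0, 0], "turn": [0, 0, 0], "claw": 1}, {"offset": [0, 0, 0], "turn": [0, 0, 0], "claw": 1}])

```text
time_s: 7.95
eef_pos: [0.4747, -0.2339, 0.2119]
eef_rot: [-1.991, -2.428, 0.0]
ft_force: [1.0, 0.0, -2.4]
finger_gap: 0.0178
grip_force: 30.0
```

Run:
```python
from h import *
s=manip.get_state();print({k:s[k] for k in("time_s","eef_pos","eef_rot","ft_force","wrist_torque","finger_gap","grip_force")})
S=manip.get_image("side");t=manip.get_image("top");cv2.imwrite("pics/side3.png",S);cv2.imwrite("pics/top3.png",t)
A=[cv2.resize(S[80:260,265:385],(400,600),interpolation=cv2.INTER_CUBIC),cv2.resize(t[170:320,290:390],(400,600),interpolation=cv2.INTER_CUBIC)]
cv2.imwrite("pics/g3.png",np.hstack(A))
```

```text
{'time_s': 7.95, 'eef_pos': array([ 0.4747, -0.2339,  0.2119]), 'eef_rot': array([-1.9914, -2.4282,  0.0002]), 'ft_force': array([ 0.9709,  0.0451, -2.4158]), 'wrist_torque': array([-0.0307, -0.1052, -0.0795]), 'finger_gap': 0.01783093128217702, 'grip_force': 29.99331682920456}
```

View pics/g3.png

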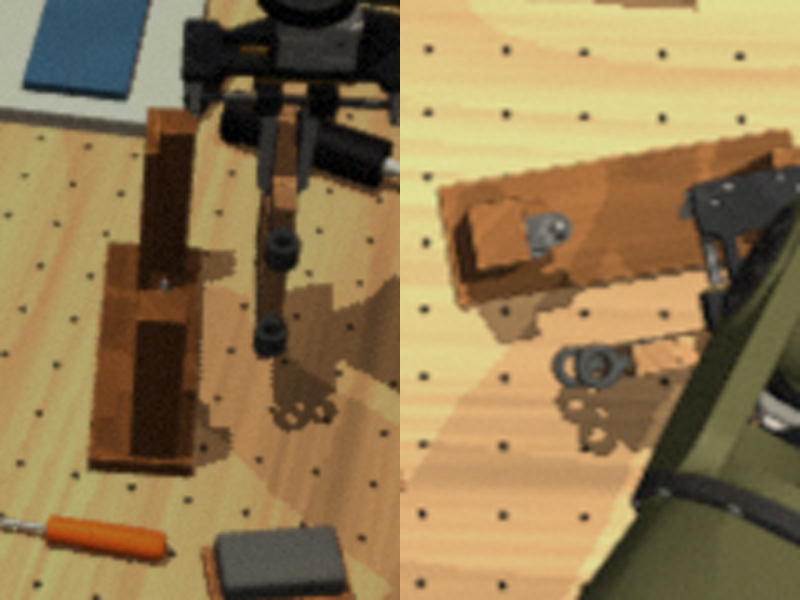

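Top crop: upper knuckle ring at (598,365), i.e. image (339.1,260.9), and pin tip at (560,228), i.e. (329.6,226.6). Side crop: ring at image (349,151.7), pin tip at (314.2,164.9). The leaf hangs upright, so I'm triangulating both points.

```bash
cat > tri.py <<'E'
from h import *
def tri(obs,z=None):
    f=lambda p:np.concatenate([proj(c,[p[0],p[1],p[2] if z is None else z])[0]-o for c,o in obs])
    r=least_squares(f,[.5,-.2,.2]);return r.x[:3] if z is None else np.r_[r.x[:2],z],f(r.x)
def rpt(K,P,zk,zp):
    for cams in(("top","side"),("top",),("side",)):
        for zz in((None,None),(zk,zp)) if len(cams)==2 else ((zk,zp),):
            k,ek=tri([(c,K[c]) for c in cams],zz[0]);p,ep=tri([(c,P[c]) for c in cams],zz[1])
            print(cams,zz,"K",k,ek,"P",p,ep,"d",p-k)
E
python3 - <<'E'
from tri import *
rpt({"top":(339.1,260.9),"side":(348.95,151.65)},{"top":(329.6,226.6),"side":(314.15,164.85)},.2284,.176)
# prediction from TCP
a=2*np.arctan2(2.4282,1.9914);print(np.degrees(a)); c,s=np.cos(a),np.sin(a)
print("pred K",np.array([.4747,-.2339])+.080*np.array([c,s]))
print("pred pin",T([.565,-.224,np.radians(11.3)],[0,.088,.176]))
# side-view tilt: vertical line through knuckle axis
K=np.array([.4747+.08*c,-.2339+.08*s])
print("up/lo rings side/top",*[proj(cm,[*K,.0864+z]) for cm in("side","top") for z in(.142,.042)])
E
```

```text
('top', 'side') (None, None) K [ 0.4603 -0.154   0.2295] [-0.0605 -0.8033  0.8761  0.1176] P [ 0.5476 -0.1389  0.1713] [-0.0475 -0.6703  0.6944  0.1362] d [ 0.0873  0.0151 -0.0581]
('top', 'side') (0.2284, 0.176) K [ 0.4603 -0.1544  0.2284] [ 0.0543 -0.8124  0.8515  0.2978] P [ 0.5471 -0.137   0.176 ] [-0.5314 -0.6539  0.8153 -0.5682] d [ 0.0868  0.0174 -0.0524]
('top',) (0.2284, 0.176) K [ 0.4584 -0.1543  0.2284] [ 0. -0.] P [ 0.5454 -0.1384  0.176 ] [-0. -0.] d [ 0.0871  0.0159 -0.0524]
('side',) (0.2284, 0.176) K [ 0.4627 -0.1549  0.2284] [-0.  0.] P [ 0.5487 -0.1343  0.176 ] [ 0. -0.] d [ 0.086   0.0206 -0.0524]
101.28870698148846
pred K [ 0.459  -0.1554]
pred pin [[ 0.5478 -0.1377  0.176 ]]
up/lo rings side/top [[350.3506 151.7787]] [[346.5691 178.0249]] [[339.5791 260.6298]] [[333.5067 260.7921]]
```

Both methods agree: the knuckle axis must move 88.4 mm along frame +x and about -1 mm along frame y. The leaf is not tilted. Moving in at entry height.

Call:
arm_command(deltas=[{"offset": [-0.1, 0.5, 0.1], "turn": [0, 0, 0], "claw": 1}, {"offset": [-0.1, 1.3, 0.2], "turn": [0, 0, 0], "claw": 1}, {"offset": [-0.1, 2.3, 0.3], "turn": [0, 0, 0], "claw": 1}, {"offset": [-0.1, 3.3, 0.3], "turn": [0, 0, 0], "claw": 1}, {"offset": [-0.1, 4.3, 0.3], "turn": [0, 0, 0], "claw": 1}, {"offset": [-0.1, 5.3, 0.3], "turn": [0, 0, 0], "claw": 1}, {"offset": [-0.1, 6.3, 0.3], "turn": [0, 0, 0], "claw": 1}, {"offset": [-0.1, 7.2, 0.3], "turn": [0, 0, 0], "claw": 1}, {"offset": [-0.1, 8, 0.3], "turn": [0, 0, 0], "claw": 1}, {"offset": [-0.1, 8.6, 0.3], "turn": [0, 0, 0], "claw": 1}, {"offset": [-0.1, 8.8, 0.3], "turn": [0, 0, 0], "claw": 1}, {"offset": [-0.1, 8.8, 0.3], "turn": [0, 0, 0], "claw": 1}, {"offset": [-0.1, 8.8, 0.3], "turn": [0, 0, 0], "claw": 1}])

```text
time_s: 9.35
eef_pos: [0.5614, -0.218, 0.2095]
eef_rot: [-1.991, -2.43, 0.0]
ft_force: [0.9, -0.8, -3.5]
finger_gap: 0.0174
grip_force: 30.0
```

Run:
```python
from h import *
s=manip.get_state();print({k:s[k] for k in("time_s","eef_pos","eef_rot","ft_force","wrist_torque","finger_gap","grip_force")})
S=manip.get_image("side");t=manip.get_image("top");cv2.imwrite("pics/side4.png",S);cv2.imwrite("pics/top4.png",t)
A=[cv2.resize(S[100:220,280:360],(400,600),interpolation=cv2.INTER_CUBIC),cv2.resize(t[180:280,295:362],(400,600),interpolation=cv2.INTER_CUBIC)]
cv2.imwrite("pics/g4.png",np.hstack(A))
```

```text
{'time_s': 9.35, 'eef_pos': array([ 0.5614, -0.218 ,  0.2095]), 'eef_rot': array([-1.9914, -2.4297,  0.0001]), 'ft_force': array([ 0.9222, -0.7911, -3.5193]), 'wrist_torque': array([-0.0863, -0.1211,  0.0078]), 'finger_gap': 0.017447441307830085, 'grip_force': 29.993396401405334}
```

View pics/g4.png

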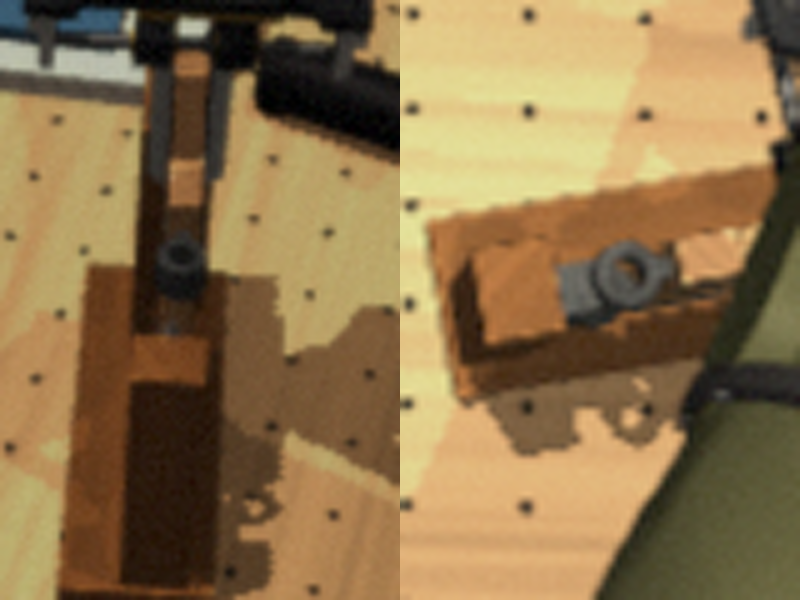

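Crop g4: upper ring at top-view image (333.4,224.9) and side (315.8,150.0), standing just above the upper pin at side (314.0,165.2). Working out the remaining offset.

Run:
```python
from tri import *
rpt({"top":(333.4,224.9),"side":(315.8,150.0)},{"top":(329.5,226.5),"side":(314.05,165.0)},.226,.176)
c,s=np.cos(np.radians(11.3)),np.sin(np.radians(11.3))
K=np.array([.5614,-.218])+.080*np.array([-s,c]);print("pred K",K, "pins by frame fit",T([.565,-.224,np.radians(11.3)],[0,.088,.176]))
```

```text
('top', 'side') (None, None) K [ 0.5466 -0.1409  0.2251] [-0.0439 -0.6207  0.6602  0.1311] P [ 0.5479 -0.1387  0.1709] [-0.0464 -0.6544  0.6777  0.133 ] d [ 0.0013  0.0022 -0.0542]
('top', 'side') (0.226, 0.176) K [ 0.5465 -0.1406  0.226 ] [-0.1377 -0.618   0.6849 -0.0123] P [ 0.5473 -0.1367  0.176 ] [-0.5765 -0.6364  0.8101 -0.6383] d [ 0.0008  0.0039 -0.05  ]
('top',) (0.226, 0.176) K [ 0.545  -0.1409  0.226 ] [0. 0.] P [ 0.5457 -0.1381  0.176 ] [0. 0.] d [ 0.0007  0.0028 -0.05  ]
('side',) (0.226, 0.176) K [ 0.5482 -0.14    0.226 ] [-0.  0.] P [ 0.5488 -0.1337  0.176 ] [ 0. -0.] d [ 0.0006  0.0063 -0.05  ]
pred K [ 0.5457 -0.1396] pins by frame fit [[ 0.5478 -0.1377  0.176 ]]
```

Call:
arm_command(deltas=[{"offset": [0.2, 0.15, 0.4], "turn": [0, 0, 0], "claw": 1}, {"offset": [0.2, 0.15, 0.9], "turn": [0, 0, 0], "claw": 1}, {"offset": [0.2, 0.15, 1.4], "turn": [0, 0, 0], "claw": 1}, {"offset": [0.2, 0.15, 1.9], "turn": [0, 0, 0], "claw": 1}, {"offset": [0.2, 0.15, 2.3], "turn": [0, 0, 0], "claw": 1}, {"offset": [0.2, 0.15, 2.6], "turn": [0, 0, 0], "claw": 1}, {"offset": [0.2, 0.15, 2.9], "turn": [0, 0, 0], "claw": 1}, {"offset": [0.2, 0.15, 3.1], "turn": [0, 0, 0], "claw": 1}, {"offset": [0.2, 0.15, 3.1], "turn": [0, 0, 0], "claw": 1}, {"offset": [0.2, 0.15, 3.1], "turn": [0, 0, 0], "claw": 1}])

```text
time_s: 10.45
eef_pos: [0.5627, -0.2157, 0.1786]
eef_rot: [1.991, 2.43, 0.0]
ft_force: [-0.4, 0.6, -2.7]
finger_gap: 0.0176
grip_force: 30.0
```

Call:
arm_command(deltas=[{"offset": [0, 0, 0.15], "turn": [0, 0, 0], "claw": 1}, {"offset": [0, 0, 0.3], "turn": [0, 0, 0], "claw": 1}, {"offset": [0, 0, 0.45], "turn": [0, 0, 0], "claw": 1}, {"offset": [0, 0, 0.6], "turn": [0, 0, 0], "claw": 1}, {"offset": [0, 0, 0.6], "turn": [0, 0, 0], "claw": 1}])

```text
time_s: 10.95
eef_pos: [0.5626, -0.2156, 0.1722]
eef_rot: [-1.991, -2.43, 0.0]
ft_force: [-0.1, 0.2, -3.7]
finger_gap: 0.0181
grip_force: 30.0
```

Call:
arm_command(deltas=[{"offset": [0, 0, 0.15], "turn": [0, 0, 0], "claw": 1}, {"offset": [0, 0, 0.3], "turn": [0, 0, 0], "claw": 1}, {"offset": [0, 0, 0.45], "turn": [0, 0, 0], "claw": 1}, {"offset": [0, 0, 0.6], "turn": [0, 0, 0], "claw": 1}, {"offset": [0, 0, 0.75], "turn": [0, 0, 0], "claw": 1}, {"offset": [0, 0, 0.75], "turn": [0, 0, 0], "claw": 1}])

```text
time_s: 11.55
eef_pos: [0.5626, -0.2156, 0.1647]
eef_rot: [-1.991, -2.43, 0.0]
ft_force: [-0.0, -0.7, -2.4]
finger_gap: 0.0181
grip_force: 30.0
```

Call:
arm_command(deltas=[{"offset": [0, 0, 0.12], "turn": [0, 0, 0], "claw": 1}, {"offset": [0, 0, 0.24], "turn": [0, 0, 0], "claw": 1}, {"offset": [0, 0, 0.36], "turn": [0, 0, 0], "claw": 1}, {"offset": [0, 0, 0.48], "turn": [0, 0, 0], "claw": 1}, {"offset": [0, 0, 0.55], "turn": [0, 0, 0], "claw": 1}, {"offset": [0, 0, 0.6], "turn": [0, 0, 0], "claw": 1}, {"offset": [0, 0, 0.6], "turn": [0, 0, 0], "claw": 1}])

```text
time_s: 12.25
eef_pos: [0.5626, -0.2157, 0.1589]
eef_rot: [-1.991, -2.43, 0.0]
ft_force: [-0.7, -0.5, -3.2]
finger_gap: 0.018
grip_force: 30.0
```

Call:
arm_command(deltas=[{"offset": [0, 0, 0.05], "turn": [0, 0, 0], "claw": 1}, {"offset": [0, 0, 0.1], "turn": [0, 0, 0], "claw": 1}, {"offset": [0, 0, 0.1], "turn": [0, 0, 0], "claw": 1}])

```text
time_s: 12.55
eef_pos: [0.5626, -0.2157, 0.1579]
eef_rot: [-1.991, -2.43, 0.0]
ft_force: [-0.2, -0.1, -3.1]
finger_gap: 0.0176
grip_force: 30.0
```

Call:
arm_command(deltas=[{"offset": [0, 0, 0.04], "turn": [0, 0, 0], "claw": 1}, {"offset": [0, 0, 0.08], "turn": [0, 0, 0], "claw": 1}, {"offset": [0, 0, 0.08], "turn": [0, 0, 0], "claw": 1}])

```text
time_s: 12.85
eef_pos: [0.5627, -0.2157, 0.1574]
eef_rot: [1.991, 2.43, 0.0]
ft_force: [-0.1, 0.1, -0.5]
finger_gap: 0.0177
grip_force: 30.0
```

Call:
arm_command(deltas=[{"offset": [0, 0, 0.03], "turn": [0, 0, 0], "claw": 1}, {"offset": [0, 0, 0.06], "turn": [0, 0, 0], "claw": 1}, {"offset": [0, 0, 0.06], "turn": [0, 0, 0], "claw": 1}])

```text
time_s: 13.15
eef_pos: [0.5629, -0.2158, 0.1573]
eef_rot: [1.991, 2.429, 0.0]
ft_force: [-0.8, 0.7, 4.7]
finger_gap: 0.0183
grip_force: 30.0
```

Seated: the load on the wrist has gone from -3 N to +4.7 N at z=0.1573, against 0.1575 expected. Now swinging it gently about the pins towards the stop while still held.

Call:
arm_command(deltas=[{"offset": [0, 0.03, -0.05], "turn": [0, 0, -0.25], "claw": 1}, {"offset": [0, 0.07, -0.05], "turn": [0, 0, -0.5], "claw": 1}, {"offset": [0, 0.1, -0.05], "turn": [0, 0, -0.75], "claw": 1}, {"offset": [0, 0.14, -0.05], "turn": [0, 0, -1], "claw": 1}, {"offset": [0, 0.14, -0.05], "turn": [0, 0, -1], "claw": 1}])

```text
time_s: 13.65
eef_pos: [0.5641, -0.2155, 0.1573]
eef_rot: [1.97, 2.447, -0.0]
ft_force: [-1.6, -0.4, 5.4]
finger_gap: 0.0177
grip_force: 30.0
```

Call:
arm_command(deltas=[{"offset": [0, 0.03, -0.05], "turn": [0, 0, -0.25], "claw": 1}, {"offset": [0, 0.07, -0.05], "turn": [0, 0, -0.5], "claw": 1}, {"offset": [0, 0.07, -0.05], "turn": [0, 0, -0.5], "claw": 1}])

```text
time_s: 13.95
eef_pos: [0.5642, -0.2154, 0.1573]
eef_rot: [-1.959, -2.455, 0.001]
ft_force: [-5.8, -1.5, 2.9]
finger_gap: 0.0182
grip_force: 30.1
```

Run:
```python
from h import *
s=manip.get_state();print({k:s[k] for k in("time_s","eef_pos","eef_rot","ft_force","wrist_torque","finger_gap","grip_force")})
```

```text
{'time_s': 13.95, 'eef_pos': array([ 0.5642, -0.2154,  0.1573]), 'eef_rot': array([-1.9588, -2.4545,  0.0015]), 'ft_force': array([-5.8222, -1.4557,  2.9494]), 'wrist_torque': array([-0.2383,  0.9558, -0.3401]), 'finger_gap': 0.018244950085944633, 'grip_force': 30.068561732769012}
```

Contact with the stop: about 6 N in x and -0.34 N m opposing the turn, at yaw 102.8°. Releasing gradually.

Call:
arm_command(deltas=[{"offset": [0, 0, 0], "turn": [0, 0, 0], "claw": 0.6}, {"offset": [0, 0, 0], "turn": [0, 0, 0], "claw": 0.55}, {"offset": [0, 0, 0], "turn": [0, 0, 0], "claw": 0.5}, {"offset": [0, 0, 0], "turn": [0, 0, 0], "claw": 0.4}, {"offset": [0, 0, 0], "turn": [0, 0, 0], "claw": 0.2}, {"offset": [0, 0, 0], "turn": [0, 0, 0], "claw": 0.2}, {"offset": [0, 0, 0], "turn": [0, 0, 0], "claw": 0.2}])

```text
time_s: 14.65
eef_pos: [0.5647, -0.2153, 0.1575]
eef_rot: [1.959, 2.456, 0.0]
ft_force: [0.0, -0.4, 0.0]
finger_gap: 0.0379
grip_force: 0.0
```

Run:
```python
from h import *
s=manip.get_state();print({k:s[k] for k in("time_s","eef_pos","eef_rot","ft_force","wrist_torque","finger_gap","grip_force")})
S=manip.get_image("side");cv2.imwrite("pics/g5.png",cv2.resize(S[90:230,260:400],(600,600),interpolation=cv2.INTER_CUBIC))
```

```text
{'time_s': 14.65, 'eef_pos': array([ 0.5647, -0.2153,  0.1575]), 'eef_rot': array([1.9593, 2.4558, 0.    ]), 'ft_force': array([ 0.0274, -0.3982,  0.0455]), 'wrist_torque': array([ 0.0073, -0.1515,  0.0007]), 'finger_gap': 0.03794038720817516, 'grip_force': 0.0}
```

View pics/g5.png

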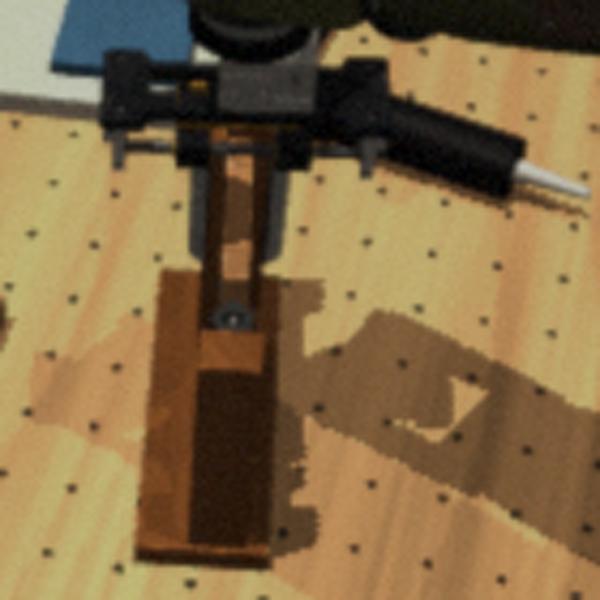

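The side crop shows the pin tip inside the upper knuckle at (232,318), with the leaf hanging between the open fingers. I'll nudge it lightly near its free edge with one finger, to be sure it lies on the stop.

Call:
arm_command(deltas=[{"offset": [-1, 0, 0], "turn": [0, 0, 0], "claw": 0.2}, {"offset": [-2, 0, 0], "turn": [0, 0, 0], "claw": 0.2}, {"offset": [-3, 0, 0], "turn": [0, 0, 0], "claw": 0.2}, {"offset": [-3.5, 0, 0], "turn": [0, 0, 0], "claw": 0.2}, {"offset": [-3.5, 0.3, 0], "turn": [0, 0, 0], "claw": 0.2}, {"offset": [-3.5, 0.5, 0], "turn": [0, 0, 0], "claw": 0.2}, {"offset": [-3.5, 0.65, 0], "turn": [0, 0, 0], "claw": 0.2}, {"offset": [-3.5, 0.75, 0], "turn": [0, 0, 0], "claw": 0.2}, {"offset": [-3.5, 0.85, 0], "turn": [0, 0, 0], "claw": 0.2}, {"offset": [-3.5, 0.9, 0], "turn": [0, 0, 0], "claw": 0.2}, {"offset": [-3.5, 0.9, 0], "turn": [0, 0, 0], "claw": 0.2}])

```text
time_s: 15.8
eef_pos: [0.5811, -0.2473, 0.1576]
eef_rot: [-1.959, -2.455, 0.0]
ft_force: [-1.8, 1.4, 1.3]
finger_gap: 0.0373
grip_force: 0.9
```

Call:
arm_command(deltas=[{"offset": [0, 0.05, 0], "turn": [0, 0, 0], "claw": 0.2}, {"offset": [0, 0.1, 0], "turn": [0, 0, 0], "claw": 0.2}, {"offset": [0, 0.1, 0], "turn": [0, 0, 0], "claw": 0.2}])

```text
time_s: 16.1
eef_pos: [0.5813, -0.2472, 0.1575]
eef_rot: [-1.958, -2.454, 0.002]
ft_force: [-9.9, 0.5, 4.5]
finger_gap: 0.0377
grip_force: 4.5
```

The leaf is firmly on the stop. Backing off to centre and lifting clear.

Call:
arm_command(deltas=[{"offset": [0, -0.2, 0], "turn": [0, 0, 0], "claw": 0.2}, {"offset": [0, -0.5, 0], "turn": [0, 0, 0], "claw": 0.2}, {"offset": [0, -0.9, 0], "turn": [0, 0, 0], "claw": 0.2}, {"offset": [0, -0.95, 0], "turn": [0, 0, 0], "claw": 0.2}, {"offset": [0, -0.95, 0], "turn": [0, 0, 0], "claw": 0.2}, {"offset": [0, -0.95, -1], "turn": [0, 0, 0], "claw": 0.2}, {"offset": [0, -0.95, -2.5], "turn": [0, 0, 0], "claw": 0.2}, {"offset": [0, -0.95, -4.5], "turn": [0, 0, 0], "claw": 0.2}, {"offset": [0, -0.95, -7], "turn": [0, 0, 0], "claw": 0.2}, {"offset": [0, -0.95, -10], "turn": [0, 0, 0], "claw": 0.2}, {"offset": [0, -3, -13], "turn": [0, 0, 0], "claw": 0.2}, {"offset": [0, -7, -14], "turn": [0, 0, 0], "claw": 0.2}, {"offset": [0, -11, -14], "turn": [0, 0, 0], "claw": 0.2}, {"offset": [0, -15, -14], "turn": [0, 0, 0], "claw": 0.2}, {"offset": [0, -19, -14], "turn": [0, 0, 0], "claw": 0.2}, {"offset": [0, -20, -14], "turn": [0, 0, 0], "claw": 0.2}, {"offset": [0, -20, -14], "turn": [0, 0, 0], "claw": 0.2}])

```text
time_s: 17.8
eef_pos: [0.3867, -0.292, 0.2992]
eef_rot: [1.96, 2.452, -0.0]
ft_force: [0.4, 0.3, -0.2]
finger_gap: 0.0377
grip_force: 0.0
```

Run:
```python
from h import *
s=manip.get_state();print(s["time_s"],s["eef_pos"],s["ft_force"])
S=manip.get_image("side");t=manip.get_image("top");cv2.imwrite("pics/side6.png",S);cv2.imwrite("pics/top6.png",t)
A=[cv2.resize(S[90:240,270:345],(300,600),interpolation=cv2.INTER_CUBIC),cv2.resize(t[170:320,290:415],(500,600),interpolation=cv2.INTER_CUBIC)]
cv2.imwrite("pics/g6.png",np.hstack(A))
```

```text
17.8 [ 0.3867 -0.292   0.2992] [ 0.4098  0.3483 -0.2496]
```

View pics/g6.png

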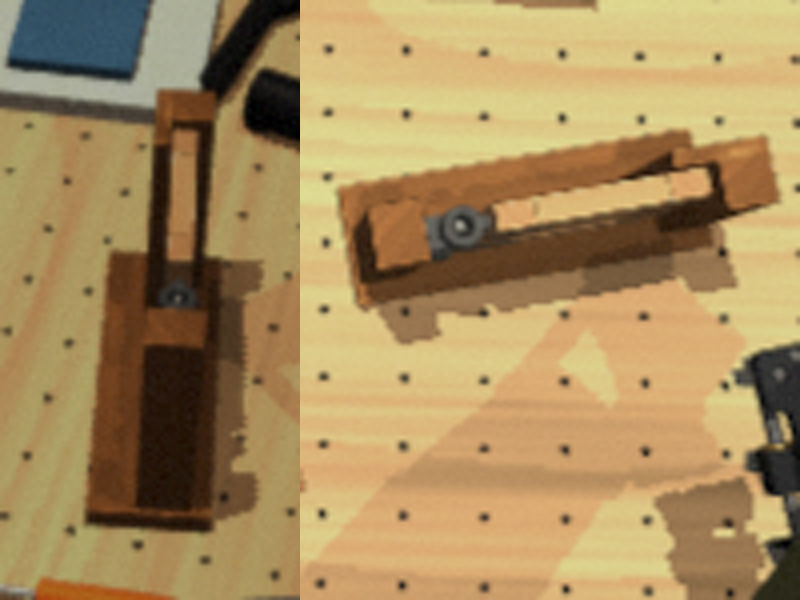

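The leaf hangs in the frame between the posts. The pin is centred in the upper knuckle at crop (461,227), and the free edge at (712,180) lies against the stop. The arm is well clear, so I'm handing in.

```bash
python3 -c "
from plant import manip
print(manip.close_job())"
```

```text
the job is handed in; nothing more can be done
None
```

The shutter is hung on both pins, fully home and shut against the stop strip, with the arm clear and the job handed in at about 18 s of robot time; the hand-in returned no verdict.

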